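# Clear the shaker rail and snap the jars back into its clips

## Task

Clear the metal clip rail first: pick the two crumpled foil cake cases off its shelf and drop them in the empty steel bowl on the baking sheet. Then put the two loose seasoning jars from the sheet back in the rail: stand each upright on the shelf before an empty clip and push it straight in from the front until the jaws snap shut behind it and it is fully home. Leave the jar that is already in the rail where it is, and do not shove the bowl, the timer or the iced cupcake about.

Things in the scene. Friction and masses are not known exactly. Their poses are not given: they have to be found in the camera images.
- rail: clip rail of bent sheet metal screwed to the bench, 256 mm long (y): a shelf 4 mm thick from 92 mm in front of the seat line (x = -0.092) to its upright back, 43 mm high, 33 mm behind it. Origin on the bench under the middle seat; x points to the back, away from the robot, y left, z up. Three like clips at y = -0.09, 0, 0.09; which of them is clip_a, clip_b, clip_c varies
- clip_a_seat (a point): clip_a, which holds jar_3 from the start. Point: on the axis of a jar that is home in the clip, at the level of the shelf's top; x points into the clip (the way a jar is pushed), y along the rail to the left, z up. All clips: white block with two sprung steel jaws, 17 to 33 mm above the shelf, open to the front; a pad behind stops the jar at the seat
- clip_b_seat (a point): clip_b, empty, foil_1 before it; axes as clip_a. All clips: flared jaws from 37 mm in front of the seat, 52 mm apart there, 33 mm at their lips 22 mm in front. A jar pushed along x, square to the rail, opens them: about 15 N with its axis 46 to 35 mm short of the seat, about 6 N as its sides slide through; from 10 mm short the push drops below zero as the jaws close behind it
- clip_c_seat (a point): clip_c, the other empty clip, foil_2 lies before it; point, axes and jaws as clip_a and clip_b. Pushed far above the jaws, a jar that is held by its left and right sides leans back in the grip; held with one finger before it and one behind, or pushed low from behind, it stays upright. Fingertips 45 mm or more above the shelf pass over the jaws and the rail's back
- jar_1: loose seasoning jar, 98 mm high, about 0.11 kg, standing on the baking sheet (floor at z = 0.002). Square body with rounded corners, 45.5 mm across the flats (facing along its x and y), 54 mm across the corners, straight up to 67 mm; above it a round cap, 46 mm in diameter. Origin at the centre of its underside, z up; any of its four sides may face the robot
- jar_2: second loose jar, same as jar_1; either jar may go in either empty clip
- jar_3: a third jar, same as jar_1, already home in clip_a; it stays there
- foil_1: foil cake case crumpled into a light rigid lump, 32 mm across and 25 mm high, flat underneath; origin at the centre of its underside. Lies on the rail's shelf about 60 mm in front of the seat of clip_b
- foil_2: second foil lump, same as foil_1, about 60 mm in front of the seat of clip_c
- scrap_bowl: empty round mixing bowl of plain metal, 218 mm across the rim, 99 mm high, floor 88 mm across and 2 mm thick, sides flaring evenly from floor to rim, loose, standing on the baking sheet; origin at the centre of its underside, z up
- timer: white kitchen timer with a red knob, 62 mm across, 44 mm high, behind the rail; bystander; origin at the centre of its underside
- cupcake: iced cupcake, 74 mm across, 72 mm high, on the baking sheet; bystander; origin at the centre of its underside

How it is judged:
On the way, in this order (a step that is already met when the one before it is completed fails the run):
1. both foil lumps lie let go in the steel bowl (horizontal distance between each of foil_1, foil_2 and scrap_bowl below 0.075 m and z of foil_1 in the frame of scrap_bowl between -0.01 and 0.06 m and z of foil_2 in the frame of scrap_bowl between -0.01 and 0.06 m and contact force between the fingers and foil_1 below 0.3 N and contact force between the fingers and foil_2 below 0.3 N), for 0.2 s.
2. a loose jar is home in an empty clip (((x of jar_1 in the frame of clip_b_seat between -0.004 and 0.004 m and y of jar_1 in the frame of clip_b_seat between -0.006 and 0.006 m and z of jar_1 in the frame of clip_b_seat between -0.005 and 0.005 m and angle between jar_1's own z axis and vertical below 0.1 rad) or (x of jar_1 in the frame of clip_c_seat between -0.004 and 0.004 m and y of jar_1 in the frame of clip_c_seat between -0.006 and 0.006 m and z of jar_1 in the frame of clip_c_seat between -0.005 and 0.005 m and angle between jar_1's own z axis and vertical below 0.1 rad) or (x of jar_2 in the frame of clip_b_seat between -0.004 and 0.004 m and y of jar_2 in the frame of clip_b_seat between -0.006 and 0.006 m and z of jar_2 in the frame of clip_b_seat between -0.005 and 0.005 m and angle between jar_2's own z axis and vertical below 0.1 rad) or (x of jar_2 in the frame of clip_c_seat between -0.004 and 0.004 m and y of jar_2 in the frame of clip_c_seat between -0.006 and 0.006 m and z of jar_2 in the frame of clip_c_seat between -0.005 and 0.005 m and angle between jar_2's own z axis and vertical below 0.1 rad))), for 0.2 s.
3. both loose jars are home ((((x of jar_1 in the frame of clip_b_seat between -0.004 and 0.004 m and y of jar_1 in the frame of clip_b_seat between -0.006 and 0.006 m and z of jar_1 in the frame of clip_b_seat between -0.005 and 0.005 m and angle between jar_1's own z axis and vertical below 0.1 rad) and (x of jar_2 in the frame of clip_c_seat between -0.004 and 0.004 m and y of jar_2 in the frame of clip_c_seat between -0.006 and 0.006 m and z of jar_2 in the frame of clip_c_seat between -0.005 and 0.005 m and angle between jar_2's own z axis and vertical below 0.1 rad)) or ((x of jar_2 in the frame of clip_b_seat between -0.004 and 0.004 m and y of jar_2 in the frame of clip_b_seat between -0.006 and 0.006 m and z of jar_2 in the frame of clip_b_seat between -0.005 and 0.005 m and angle between jar_2's own z axis and vertical below 0.1 rad) and (x of jar_1 in the frame of clip_c_seat between -0.004 and 0.004 m and y of jar_1 in the frame of clip_c_seat between -0.006 and 0.006 m and z of jar_1 in the frame of clip_c_seat between -0.005 and 0.005 m and angle between jar_1's own z axis and vertical below 0.1 rad)))), for 0.2 s.
At the end, for the whole second after the job is handed in: All three jars at rest in clips of their own (jar_3 in clip_a): axis within 4 mm of the seat along the push and 6 mm across it, underside within 5 mm of the shelf, upright within 0.1 rad. Both foil lumps in the upright bowl: within 75 mm of its axis, at most 60 mm above its underside (horizontal distance between each of foil_1, foil_2 and scrap_bowl below 0.075 m and z of foil_1 in the frame of scrap_bowl between -0.01 and 0.06 m and z of foil_2 in the frame of scrap_bowl between -0.01 and 0.06 m and (((x of jar_1 in the frame of clip_b_seat between -0.004 and 0.004 m and y of jar_1 in the frame of clip_b_seat between -0.006 and 0.006 m and z of jar_1 in the frame of clip_b_seat between -0.005 and 0.005 m and angle between jar_1's own z axis and vertical below 0.1 rad) and (x of jar_2 in the frame of clip_c_seat between -0.004 and 0.004 m and y of jar_2 in the frame of clip_c_seat between -0.006 and 0.006 m and z of jar_2 in the frame of clip_c_seat between -0.005 and 0.005 m and angle between jar_2's own z axis and vertical below 0.1 rad)) or ((x of jar_2 in the frame of clip_b_seat between -0.004 and 0.004 m and y of jar_2 in the frame of clip_b_seat between -0.006 and 0.006 m and z of jar_2 in the frame of clip_b_seat between -0.005 and 0.005 m and angle between jar_2's own z axis and vertical below 0.1 rad) and (x of jar_1 in the frame of clip_c_seat between -0.004 and 0.004 m and y of jar_1 in the frame of clip_c_seat between -0.006 and 0.006 m and z of jar_1 in the frame of clip_c_seat between -0.005 and 0.005 m and angle between jar_1's own z axis and vertical below 0.1 rad))) and x of jar_3 in the frame of clip_a_seat between -0.004 and 0.004 m and y of jar_3 in the frame of clip_a_seat between -0.006 and 0.006 m and z of jar_3 in the frame of clip_a_seat between -0.005 and 0.005 m and angle between each of jar_3, scrap_bowl's own z axis and vertical below 0.1 rad and linear speed of each of jar_1, jar_2, jar_3, scrap_bowl below 0.02 m/s); the robot touches nothing.
It fails at once if a loose jar is let down into a clip from above instead of pushed in from the front ((x of jar_1 in the frame of clip_b_seat between -0.012 and 0.012 m and y of jar_1 in the frame of clip_b_seat between -0.012 and 0.012 m and z of jar_1 in the frame of clip_b_seat between 0.02 and 0.085 m) or (x of jar_1 in the frame of clip_c_seat between -0.012 and 0.012 m and y of jar_1 in the frame of clip_c_seat between -0.012 and 0.012 m and z of jar_1 in the frame of clip_c_seat between 0.02 and 0.085 m) or (x of jar_2 in the frame of clip_b_seat between -0.012 and 0.012 m and y of jar_2 in the frame of clip_b_seat between -0.012 and 0.012 m and z of jar_2 in the frame of clip_b_seat between 0.02 and 0.085 m) or (x of jar_2 in the frame of clip_c_seat between -0.012 and 0.012 m and y of jar_2 in the frame of clip_c_seat between -0.012 and 0.012 m and z of jar_2 in the frame of clip_c_seat between 0.02 and 0.085 m)).
It fails at once if the jar already in the rail is shifted by more than 8 mm (distance of jar_3 from where it was at the start of the episode above 0.008 m).
It fails at once if the bowl is shoved more than 40 mm or tipped over (distance of scrap_bowl from where it was at the start of the episode above 0.04 m or angle between scrap_bowl's own z axis and vertical above 0.5 rad).
It fails at once if the timer or the iced cupcake is shoved more than 25 mm (distance of any of timer, cupcake from where it was at the start of the episode above 0.025 m).
It also fails if it takes over 72 s, if anything falls off the work surface, if the arm or the gripper's body presses on something with over 40 N, if the wrist force passes 120 N, or if a joint passes its speed limit or range.

## Robot

A 6-joint arm with a two-finger parallel gripper is mounted at the origin on a cart in front of the work surface, level with it; the furniture and walls round the work are solid. World frame = base frame: x ahead of the robot, y to its left, z up, the work surface at z = 0. Lengths are in m, angles in rad, forces in N, time in s.
With the tool pointing down it reaches from about 0.35 to 0.975 m from the base axis. Payload 4.9 kg.
Tool frame: the origin (TCP) lies midway between the tips of the shut fingers; the grasp point (between the pads) lies 19 mm behind it; z points along the fingers, y is the line along which they close (so a half turn about z gives the same grasp; the last joint's range is limited). The gripper opens to 85 mm and grips with 20 to 120 N. Pads are 22 mm wide; open, the fingers measure 114 mm over their backs; the gripper's body (76 mm by 85 mm) begins 54 mm behind the grasp point. The pads swing forward as they close: fully open they stand 13 mm farther back than shut.
Start: joints at [-1.28, 0.053, 1.613, -0, 1.476, -0.119], TCP at [0.249, -0.573, 0.231] pointing down, gripper open.
Joint ranges: [-3.01, 3.01], [-1.01, 2.22], [0.06, 2.58], [-1.02, 4.17], [0.09, 2.62], [-3.14, 3.14]. Speed limits (rad/s): [2.57, 2.57, 3.14, 3.14, 3.14, 3.14].

## Interface

Orientations are given as a rotation vector (axis times angle).
In Python, from station import ctrl gives the robot as it stands. The module is installed in compiled form; this text tells all that it offers.
- The arm moves only by the shell command python3 -m handwheel 'ROWS' [OPENING] [FORCE]. ROWS is JSON, a list of rows, each a list of 2 entries, a list of its own where there are three numbers: the shift along the tool's x, y, z in cm, then the turn, a rotation vector about the tool's x, y, z in rad. In form: [[[tx, ty, tz], [ax, ay, az]], ...]. A call has 1 to 5 rows; each row is the pose to reach, as a shift and turn from the pose commanded when the call began, along the tool's axes at that moment; what a row does not reach only later rows make up. A row lasts 1/8 s, in which the tool goes at most 62.5 mm and 10.7 degrees, less where a joint would pass 70% of its speed; a pose out of reach is approached as far as the arm can. A call with a gripper value outside its range is refused whole. OPENING is the gripper's target within -1 to 1 (shut at 1, half-way at 0, fully open at -1), set as the call begins (- or left out, the last holds). The fingers move at their own pace and stop on an object; FORCE is the grip in N (left out, the last holds). Time passes only in rows, so rows that repeat a pose let the fingers close. It gives the time, the measured TCP pose, the force, the opening and the grip force at its end, in the units of the state.
- ctrl.get_obs(): the state, without advancing time (a new reading comes with each control period).
- ctrl.get_image(name): name is "scene" or "top" or "wrist"; returns the picture (384x512x3 uint8, blue, green, red); there is no depth.
- ctrl.calibration(name): a dict with "fx", "fy", "cx", "cy" (pixels), "R" (3x3) and "t" (3): a world point X has camera coordinates R X + t. Camera axes: x right, y down, z forward; pixel columns grow to the right and rows downward; lengths in m; the calibration is good to about 2 mm. A picture is of the moment at which its call begins: read the wrist's pose just before it. calibration takes no time and is no camera call; for the wrist camera it gives the pose at the moment of the call.
- ctrl.finish_job(): hands the job in; it is judged then, once.
Trained networks look in the newest picture that a camera, given by its name, has taken for a name from the list of things; names that differ only in an ending like _2 or _b are one class to them, and where a whole thing is asked for, a point or a joint stands for the part that bears it (a point fixed in the world has none). Each returns a list of dicts, best first, with "score" (0 to 1); they miss things now and then, are a little off and sometimes report something else, mostly with a low value. They report only what shows in the picture. A call takes as long as a camera call.
- ctrl.look_for(camera, query): "position" ([column, row] in pixels, amid what is visible of it).
- ctrl.landmark_of(camera, query): "position" ([column, row] in pixels: a listed point, or the origin of a listed thing).
The state is a dict: "t": time; "q": joint angles; "dq": joint speeds; "effort": joint torques, N m; "tool_pos": TCP position; "tool_rot": TCP orientation; "contact_force": force on the tool from outside, world axes, zero at the start; "wrist_torque": the same for the moment, N m; "opening": finger opening in m; "grip_force": force on a finger pad.
Only numpy, scipy, OpenCV 4.12 (cv2) and the standard library are available. Lean on these libraries where they do the work, as an engineer would, in place of code of your own. Each camera call takes 0.05 s, during which the arm holds its last target. There are 200 camera calls.

## Working session

There is one attempt and no reset: what is moved stays moved. The work goes in short steps, Python scripts to look and compute and a shell command to move; the robot and the scene stay as the last step left them, time stands still between calls to the robot, and variables do not carry over. Pictures are saved under pics/ and viewed, at most 10 in all, crops included, and the job is handed in when it is done.

```bash
mkdir -p pics
cat > h.py <<'E'
from station import ctrl
import numpy as np, cv2
from scipy.spatial.transform import Rotation as Ro
def ray(cal,p,z):
    R=np.array(cal["R"]);t=np.array(cal["t"]);C=-R.T@t
    d=R.T@np.array([(p[0]-cal["cx"])/cal["fx"],(p[1]-cal["cy"])/cal["fy"],1])
    return C+d*(z-C[2])/d[2]
def px(cal,X):
    c=np.array(cal["R"])@np.array(X)+np.array(cal["t"])
    return [cal["fx"]*c[0]/c[2]+cal["cx"],cal["fy"]*c[1]/c[2]+cal["cy"]]
def look(cam,qs,name=None):
    cal=ctrl.calibration(cam);im=ctrl.get_image(cam)
    if name: cv2.imwrite("pics/"+name,im)
    for q,z in qs:
        for d in ctrl.landmark_of(cam,q):
            print(cam,q,round(d["score"],2),np.round(d["position"]),np.round(ray(cal,d["position"],z),4))
def st():
    o=ctrl.get_obs();print(round(o["t"],2),np.round(o["tool_pos"],4),np.round(o["tool_rot"],3),"open",o["opening"],"q",np.round(o["q"],2));return o
E
python3 - <<'E'
from h import *
st()
print(Ro.from_rotvec(ctrl.get_obs()["tool_rot"]).as_matrix().round(3))
q=[("rail",0),("clip_a_seat",.004),("jar_1",.002),("jar_3",.004),("foil_1",.004),("scrap_bowl",.002),("timer",0),("cupcake",.002)]
look("top",q,"top0.png");look("scene",q,"scene0.png")
E
```

```text
0.0 [ 0.2488 -0.5726  0.23  ] [-3.074 -0.639  0.   ] open 0.08516898171610283 q [-1.28  0.05  1.61 -0.    1.48 -0.12]
[[ 0.917  0.398 -0.001]
 [ 0.398 -0.917  0.002]
 [ 0.    -0.002 -1.   ]]
top rail 0.62 [321. 200.] [ 0.5766 -0.2754  0.    ]
top clip_a_seat 0.54 [322. 201.] [ 0.5744 -0.2771  0.004 ]
top jar_1 0.69 [319. 201.] [ 0.5751 -0.2687  0.002 ]
top jar_1 0.63 [233. 214.] [ 0.5332 -0.0125  0.002 ]
top jar_1 0.62 [237. 163.] [ 0.687  -0.0229  0.002 ]
top jar_3 0.69 [319. 201.] [ 0.5749 -0.2684  0.004 ]
top jar_3 0.63 [233. 214.] [ 0.533  -0.0125  0.004 ]
top jar_3 0.62 [237. 163.] [ 0.6866 -0.023   0.004 ]
top foil_1 0.56 [289. 217.] [ 0.5249 -0.1797  0.004 ]
top foil_1 0.41 [352. 226.] [ 0.4998 -0.3658  0.004 ]
top scrap_bowl 0.85 [160. 193.] [0.5918 0.2044 0.002 ]
top timer 0.91 [268. 144.] [ 0.747  -0.1141  0.    ]
top cupcake 0.68 [174. 138.] [0.7602 0.1708 0.002 ]
top cupcake 0.39 [321. 202.] [ 0.5707 -0.2753  0.002 ]
scene rail 0.87 [281. 262.] [ 0.5791 -0.2743  0.    ]
scene clip_a_seat 0.63 [277. 259.] [ 0.5749 -0.2637  0.004 ]
scene clip_a_seat 0.51 [218. 206.] [ 0.5315 -0.0165  0.004 ]
scene jar_1 0.94 [276. 259.] [ 0.5741 -0.2614  0.002 ]
scene jar_1 0.68 [272. 195.] [ 0.6856 -0.0353  0.002 ]
scene jar_1 0.58 [220. 203.] [ 0.5418 -0.0037  0.002 ]
scene jar_3 0.94 [276. 259.] [ 0.5731 -0.2632  0.004 ]
scene jar_3 0.68 [272. 195.] [ 0.6842 -0.0377  0.004 ]
scene jar_3 0.58 [220. 203.] [ 0.5409 -0.0062  0.004 ]
scene foil_1 0.57 [241. 242.] [ 0.5254 -0.1736  0.004 ]
scene foil_1 0.55 [273. 297.] [ 0.513  -0.3586  0.004 ]
scene scrap_bowl 0.82 [211. 167.] [0.5892 0.1752 0.002 ]
scene timer 0.57 [310. 203.] [ 0.7621 -0.1116  0.    ]
scene cupcake 0.77 [262. 154.] [0.7638 0.1749 0.002 ]
```

```bash
python3 -c "
import cv2,numpy as np
a=cv2.imread('pics/top0.png');b=cv2.imread('pics/scene0.png')
cv2.imwrite('pics/both0.png',cv2.resize(np.vstack([a,b]),(400,600)))"
```

```text
(no output)
```

View pics/top0.png

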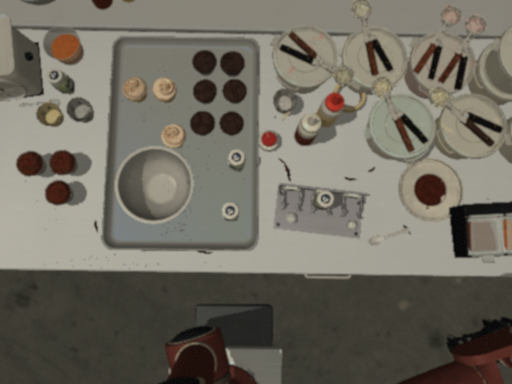

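View pics/scene0.png

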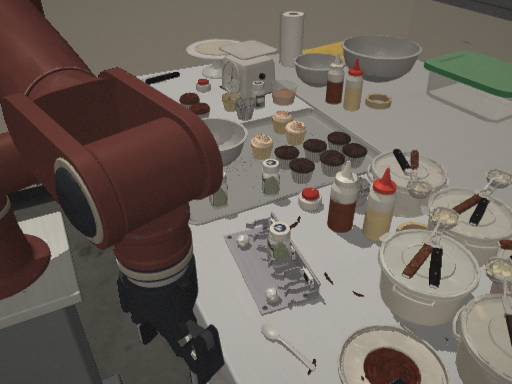

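The rail sits around pixel (321,208) in the top view, with jar_3 in the middle clip. The foils are at (291,218) and (352,226), the loose jars at (237,160) and (231,212), and the bowl at (155,184). I'll move over the rail for a closer look.

```bash
python3 -m handwheel '[[[34.5,-16.6,-6],[0,0,0.54]],[[34.5,-16.6,-6],[0,0,0.54]],[[34.5,-16.6,-6],[0,0,0.54]],[[34.5,-16.6,-6],[0,0,0.54]],[[34.5,-16.6,-6],[0,0,0.54]]]' -1; python3 -c "
from h import *;st()"
```

```text
t: 1.52
tool_pos: [0.4507, -0.3394, 0.28]
tool_rot: [3.134, -0.205, 0.001]
contact_force: [1.5, -0.2, -0.7]
opening: 0.0855
grip_force: 0.0
1.52 [ 0.4507 -0.3394  0.28  ] [ 3.134e+00 -2.050e-01  1.000e-03] open 0.08551225746032144 q [-0.78 -0.12  1.7   0.    1.56  0.92]
```

Run:
```python
from h import *
q=[("rail",0),("clip_a_seat",.004),("jar_3",.004),("foil_1",.004)]
look("wrist",q,"w1.png")
c=ctrl.calibration("wrist");print(-np.array(c["R"]).T@np.array(c["t"]),np.round(c["R"],2),c["fx"])
```

```text
wrist jar_3 0.78 [190.  56.] [ 0.5734 -0.2658  0.004 ]
wrist foil_1 0.84 [273. 104.] [ 0.5035 -0.3595  0.004 ]
wrist foil_1 0.83 [135. 107.] [ 0.5231 -0.1836  0.004 ]
[ 0.53159939 -0.35130083  0.42230999] [[-0.13 -0.99 -0.  ]
 [-0.94  0.12  0.32]
 [-0.32  0.04 -0.95]] 317.747075020245
```

View pics/w1.png

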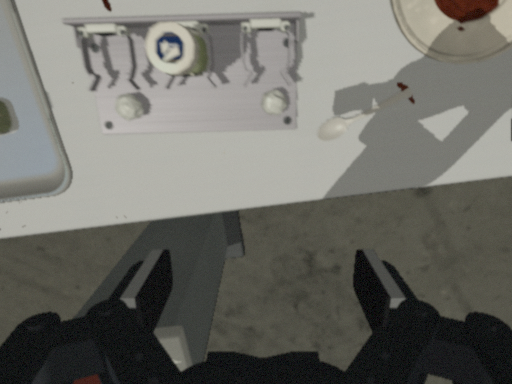

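The wrist view shows the whole rail: the back edge runs from about (65,22) to (313,14) and the front edge from (102,133) to (297,128). The foils are at (131,105) and (276,100), and the outer clips are empty.

Run:
```python
from h import *
c=ctrl.calibration("wrist");im=cv2.imread("pics/w1.png",0)
g=cv2.Canny(im,40,120)
L=cv2.HoughLinesP(g,1,np.pi/720,40,minLineLength=90,maxLineGap=15)
for x1,y1,x2,y2 in L[:,0]:
    if abs(y2-y1)<20 and max(y1,y2)<150:
        for z in(.004,.043):
            a,b=ray(c,(x1,y1),z),ray(c,(x2,y2),z)
            if a[1]<b[1]:a,b=b,a
            d=a-b; print((x1,y1,x2,y2),z,a[:2].round(4),b[:2].round(4),"len",round(np.hypot(*d[:2]),4),"yaw",round(np.arctan2(-d[0],d[1]),4))
for p in [(65,22),(313,14)]: print(ray(c,p,.043).round(4))
for p in [(102,133),(297,128)]: print(ray(c,p,.004).round(4))
for p in [(131,105),(276,100)]: print(ray(c,p,.02).round(4))
```

```text
(np.int32(64), np.int32(17), np.int32(306), np.int32(11)) 0.004 [ 0.6327 -0.1288] [ 0.6021 -0.4117] len 0.2846 yaw -0.1079
(np.int32(64), np.int32(17), np.int32(306), np.int32(11)) 0.043 [ 0.6233 -0.1495] [ 0.5955 -0.406 ] len 0.258 yaw -0.1079
(np.int32(158), np.int32(22), np.int32(248), np.int32(18)) 0.004 [ 0.6132 -0.2372] [ 0.6036 -0.3433] len 0.1065 yaw -0.0902
(np.int32(158), np.int32(22), np.int32(248), np.int32(18)) 0.043 [ 0.6056 -0.2479] [ 0.5969 -0.3441] len 0.0966 yaw -0.0902
(np.int32(96), np.int32(88), np.int32(209), np.int32(69)) 0.004 [ 0.5505 -0.1426] [ 0.5541 -0.2875] len 0.145 yaw 0.0252
(np.int32(96), np.int32(88), np.int32(209), np.int32(69)) 0.043 [ 0.5487 -0.1621] [ 0.552  -0.2935] len 0.1314 yaw 0.0252
[ 0.6185 -0.149   0.043 ]
[ 0.5917 -0.4132  0.043 ]
[ 0.4948 -0.1338  0.004 ]
[ 0.4681 -0.3883  0.004 ]
[ 0.5249 -0.1874  0.02  ]
[ 0.5077 -0.3647  0.02  ]
```

```bash
python3 -m handwheel '[[[5.7,1.5,5],[0,0,-0.026]],[[5.7,1.5,10],[0,0,-0.026]],[[5.7,1.5,16],[0,0,-0.026]],[[5.7,1.5,20],[0,0,-0.026]],[[5.7,1.5,20],[0,0,-0.026]]]'
python3 - <<'E'
from h import *
o=st();look("wrist",[("foil_1",.004)],"w2.png")
E
```

```text
t: 2.4
tool_pos: [0.5003, -0.3624, 0.0742]
tool_rot: [-3.131, 0.167, 0.012]
contact_force: [-0.0, -0.3, 0.1]
opening: 0.0857
grip_force: 0.0
2.4 [ 0.5003 -0.3624  0.0742] [-3.131  0.167  0.012] open 0.08566327437660932 q [-0.75  0.19  1.74 -0.    1.22  0.93]
wrist foil_1 0.67 [ 10. 198.] [ 0.5223 -0.1812  0.004 ]
wrist foil_1 0.57 [262. 197.] [ 0.5038 -0.361   0.004 ]
```

View pics/w2.png

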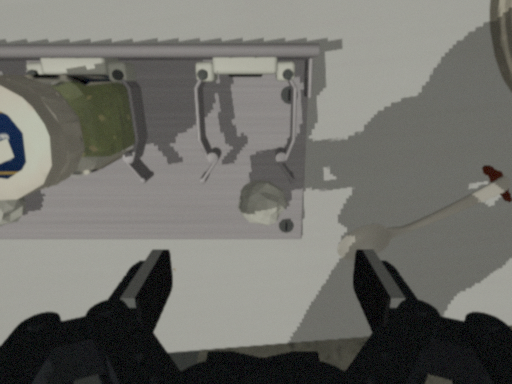

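The foil lump is at (263,200), centred between the fingers. The rail edge is level in the image, so the yaw is right. I'll descend.

```bash
python3 -m handwheel '[[[0,0,3],[0,0,0]],[[0,0,6.3],[0,0,0]],[[0,0,6.7],[0,0,0]],[[0,0,6.7],[0,0,0]]]'
```

```text
t: 3.0
tool_pos: [0.5053, -0.3647, 0.0149]
tool_rot: [3.135, -0.164, 0.004]
contact_force: [0.1, 0.3, -0.1]
opening: 0.0853
grip_force: 0.0
```

```bash
python3 -m handwheel '[[[0,0,0.6],[0,0,0]],[[0,0,0.6],[0,0,0]],[[0,0,0.6],[0,0,0]],[[0,0,0.6],[0,0,0]],[[0,0,0.6],[0,0,0]]]' 1 25
```

```text
t: 3.62
tool_pos: [0.5046, -0.3637, 0.0071]
tool_rot: [3.137, -0.163, 0.001]
contact_force: [-0.1, 0.2, 3.4]
opening: 0.0304
grip_force: 25.0
```

```bash
python3 -m handwheel '[[[0,0,0],[0,0,0]],[[0,0,0],[0,0,0]]]'
```

```text
t: 3.88
tool_pos: [0.5046, -0.3637, 0.0071]
tool_rot: [3.137, -0.164, 0.001]
contact_force: [-1.2, 0.4, 5.1]
opening: 0.03
grip_force: 25.1
```

```bash
python3 - <<'E'
from h import *
c=ctrl.calibration("top");
for p in [(155,184),(117,184),(193,184),(155,147),(155,221)]: print(ray(c,p,.101).round(4))
im=cv2.imread("pics/top0.png");print(ray(c,(161,184),.002))
E
python3 -m handwheel '[[[0,0,-6],[0,0,0]],[[0,0,-12],[0,0,0]],[[0,0,-18],[0,0,0]],[[1,-6,-18],[0,0,0]],[[2,-12,-18],[0,0,0]]]'
```

```text
[0.6037 0.2006 0.101 ]
[0.602 0.305 0.101]
[0.6053 0.0959 0.101 ]
[0.7081 0.2054 0.101 ]
[0.5017 0.1959 0.101 ]
[0.61831158 0.20404543 0.002     ]
t: 4.5
tool_pos: [0.5368, -0.2454, 0.187]
tool_rot: [3.137, -0.167, 0.002]
contact_force: [1.1, 0.9, -0.8]
opening: 0.0301
grip_force: 25.0
```

```bash
python3 -m handwheel '[[[0.3,-6.2,0],[0,0,0]],[[0.5,-12.4,0],[0,0,0]],[[0.8,-18.6,0],[0,0,0]],[[1.2,-24.8,0],[0,0,0]],[[1.5,-31,0],[0,0,0]]]';python3 -m handwheel '[[[0,-6.2,0],[0,0,0]],[[0,-12.4,0],[0,0,0]],[[0,-13.9,3],[0,0,0]],[[0,-13.9,9],[0,0,0]],[[0,-13.9,11.2],[0,0,0]]]';python3 -c "
from h import *;look('wrist',[('scrap_bowl',.002)])"
```

```text
t: 5.12
tool_pos: [0.5833, 0.0627, 0.1855]
tool_rot: [3.137, -0.164, -0.001]
contact_force: [0.3, 0.7, 0.2]
opening: 0.0297
grip_force: 25.0
t: 5.75
tool_pos: [0.5946, 0.1986, 0.0689]
tool_rot: [3.135, -0.162, -0.013]
contact_force: [-0.5, -0.5, -0.3]
opening: 0.0299
grip_force: 25.0
wrist scrap_bowl 0.72 [251. 192.] [0.6043 0.2063 0.002 ]
```

Inside the bowl. I'll release there, partway open so the fingers stay clear of its sides.

```bash
python3 -m handwheel '[[[0,0,1],[0,0,0]],[[0,0,1],[0,0,0]],[[0,0,1],[0,0,0]]]' -0.3; python3 -m handwheel '[[[0,0,-6],[0,0,0]],[[0,0,-12],[0,0,0]],[[0,6,-13],[0,0,0]],[[0,12,-13],[0,0,0]],[[0,18,-13],[0,0,0]]]' -1
python3 - <<'E'
from h import *
look("top",[("foil_1",.02)],"t3.png")
cv2.imwrite("pics/t3c.png",cv2.resize(cv2.imread("pics/t3.png")[100:260,90:390],None,fx=2,fy=2))
o=ctrl.get_obs();R=Ro.from_rotvec(o["tool_rot"]).as_matrix()
print("to left foil cm",(R.T@(np.array([.5225,-.1825,o["tool_pos"][2]])-o["tool_pos"])*100).round(2))
E
```

```text
t: 6.22
tool_pos: [0.5993, 0.199, 0.0661]
tool_rot: [-3.137, 0.164, -0.004]
contact_force: [0.3, -0.7, -0.2]
opening: 0.0551
grip_force: 0.0
t: 6.85
tool_pos: [0.5797, 0.0183, 0.1963]
tool_rot: [3.137, -0.163, 0.005]
contact_force: [-0.0, -0.4, -0.5]
opening: 0.0856
grip_force: 0.0
top foil_1 0.63 [290. 217.] [ 0.524  -0.1805  0.02  ]
top foil_1 0.43 [163. 188.] [0.6051 0.1929 0.02  ]
to left foil cm [-3.48 20.27  0.03]
```

View pics/t3c.png

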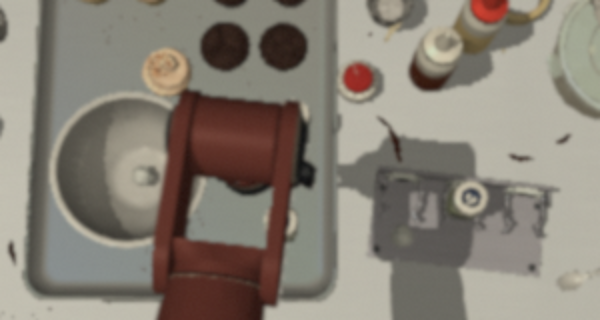

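Foil is at the middle of the bowl (crop 147,177). Now the left foil.

```bash
python3 -m handwheel '[[[-1.2,6.2,0],[0,0,0]],[[-2.4,12.4,0],[0,0,0]],[[-3.5,18.4,0],[0,0,0]],[[-3.5,20.5,4],[0,0,0]],[[-3.5,20.5,10],[0,0,0]]]'; python3 -m handwheel '[[[0,0,1],[0,0,0]],[[0,0,1],[0,0,0]]]'
python3 - <<'E'
from h import *
o=st();look("wrist",[("foil_1",.004)],"w4.png")
R=Ro.from_rotvec(o["tool_rot"]).as_matrix()
for d in ctrl.landmark_of("wrist","foil_1"):
  P=ray(ctrl.calibration("wrist"),d["position"],.004);print(((R.T@(P-o["tool_pos"]))*100).round(2))
E
```

```text
t: 7.58
tool_pos: [0.5259, -0.183, 0.0973]
tool_rot: [3.134, -0.168, 0.013]
contact_force: [0.2, -0.5, 0.2]
opening: 0.085
grip_force: 0.0
t: 7.82
tool_pos: [0.5239, -0.1799, 0.0852]
tool_rot: [-3.137, 0.162, -0.0]
contact_force: [-0.7, 0.0, 0.8]
opening: 0.0855
grip_force: 0.0
7.83 [ 0.5239 -0.1799  0.0852] [-3.137  0.162 -0.   ] open 0.08549931918175224 q [-0.47  0.02  1.9   0.    1.22  1.21]
wrist foil_1 0.75 [267. 195.] [ 0.5252 -0.1831  0.004 ]
wrist foil_1 0.39 [ 36. 205.] [ 0.5357 -0.0073  0.004 ]
[0.28 0.39 8.12]
[ -0.49 -17.36   8.12]
```

```bash
python3 -m handwheel '[[[0,0.3,4],[0,0,0]],[[0,0.3,7.2],[0,0,0]],[[0,0.3,7.8],[0,0,0]],[[0,0.3,7.8],[0,0,0]]]'; python3 -m handwheel '[[[0,0,0],[0,0,0]],[[0,0,0],[0,0,0]],[[0,0,0],[0,0,0]],[[0,0,0],[0,0,0]],[[0,0,0],[0,0,0]]]' 1 25
```

```text
t: 8.48
tool_pos: [0.5242, -0.1837, 0.008]
tool_rot: [3.136, -0.163, 0.003]
contact_force: [-0.5, 1.1, 0.2]
opening: 0.0856
grip_force: 0.0
t: 9.1
tool_pos: [0.5236, -0.1836, 0.0073]
tool_rot: [3.137, -0.164, 0.001]
contact_force: [-2.4, 1.3, 5.1]
opening: 0.03
grip_force: 24.9
```

```bash
python3 -m handwheel '[[[0,0,-6.2],[0,0,0]],[[0,0,-12.4],[0,0,0]],[[0,0,-18],[0,0,0]],[[0.6,-6,-18],[0,0,0]],[[1.2,-12,-18],[0,0,0]]]'; python3 -m handwheel '[[[0.6,-6.2,0],[0,0,0]],[[1.1,-12.4,0],[0,0,0]],[[1.6,-18.6,0],[0,0,0]],[[2,-24.8,0],[0,0,0]],[[2.3,-29,0],[0,0,0]]]'; python3 -m handwheel '[[[0,0,6],[0,0,0]],[[0,0,11],[0,0,0]],[[0,0,11.6],[0,0,0]],[[0,0,11.6],[0,0,0]]]';python3 -m handwheel '[[[0,0,0],[0,0,0]],[[0,0,0],[0,0,0]],[[0,0,0],[0,0,0]]]' -0.3;python3 -m handwheel '[[[0,0,-6],[0,0,0]],[[0,0,-12],[0,0,0]],[[-1,0,-17],[0,0,0]],[[-4,0,-17],[0,0,0]]]' -1;python3 - <<'E'
from h import *
o=st();look("wrist",[("foil_1",.02),("scrap_bowl",.002),("jar_1",.002)],"w5.png")
E
```

```text
t: 9.72
tool_pos: [0.548, -0.0645, 0.1875]
tool_rot: [3.137, -0.167, 0.004]
contact_force: [1.0, 0.3, -0.6]
opening: 0.0299
grip_force: 25.1
t: 10.35
tool_pos: [0.6002, 0.2235, 0.1857]
tool_rot: [3.137, -0.161, -0.001]
contact_force: [-0.5, -0.2, -0.5]
opening: 0.0301
grip_force: 25.1
t: 10.85
tool_pos: [0.601, 0.2208, 0.0712]
tool_rot: [-3.137, 0.164, -0.001]
contact_force: [-0.6, -1.0, 0.7]
opening: 0.0304
grip_force: 25.1
t: 11.22
tool_pos: [0.6013, 0.2209, 0.0719]
tool_rot: [-3.137, 0.164, -0.004]
contact_force: [0.2, 0.5, 0.4]
opening: 0.0558
grip_force: 0.0
t: 11.72
tool_pos: [0.5638, 0.2255, 0.248]
tool_rot: [-3.133, 0.165, -0.018]
contact_force: [0.0, -0.6, -0.7]
opening: 0.0853
grip_force: 0.0
11.72 [0.5638 0.2255 0.248 ] [-3.133  0.165 -0.018] open 0.08533541780213649 q [ 0.26 -0.01  1.65 -0.    1.49  1.93]
wrist foil_1 0.95 [277. 120.] [0.6056 0.2063 0.02  ]
wrist foil_1 0.86 [264. 120.] [0.6072 0.2215 0.02  ]
wrist scrap_bowl 0.86 [276. 116.] [0.6076 0.2061 0.002 ]
wrist jar_1 0.78 [474.  26.] [ 0.6821 -0.02    0.002 ]
wrist jar_1 0.68 [452. 157.] [ 0.5353 -0.0069  0.002 ]
```

View pics/w5.png

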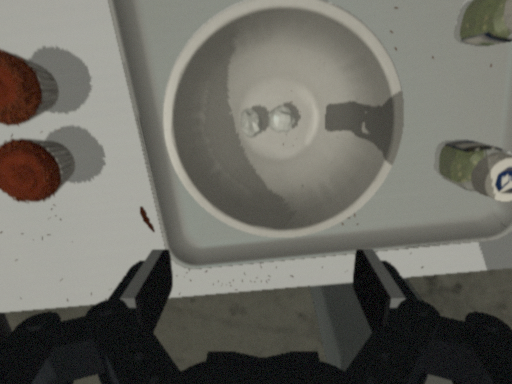

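Both foils are in the bowl, at (253,120) and (285,115). Next I need the jars' yaw, so I'll move to view them at an angle.

```bash
python3 -m handwheel '[[[-1,5.5,1],[0,0,0]],[[-2,10,2],[0,0,0]],[[-2,10,2],[0,0,0]],[[-2,10,2],[0,0,0]]]';python3 - <<'E'
from h import *
o=st();look("wrist",[("jar_1",.002)],"w6.png")
im=cv2.imread("pics/w6.png");c=im[:260,300:512];cv2.imwrite("pics/w6c.png",cv2.resize(c,None,fx=2.3,fy=2.3,interpolation=cv2.INTER_CUBIC))
c=ctrl.calibration("wrist");print(-np.array(c["R"]).T@np.array(c["t"]))
E
```

```text
t: 12.42
tool_pos: [0.5309, 0.1275, 0.2202]
tool_rot: [-3.137, 0.165, 0.0]
contact_force: [-0.6, -0.2, -0.0]
opening: 0.0854
grip_force: 0.0
12.43 [0.5309 0.1275 0.2202] [-3.137  0.165  0.   ] open 0.0853784424448595 q [ 0.1  -0.13  1.81  0.    1.46  1.77]
wrist jar_1 0.69 [376. 139.] [ 0.5372 -0.0026  0.002 ]
[0.61328588 0.12010013 0.36368219]
```

View pics/w6c.png

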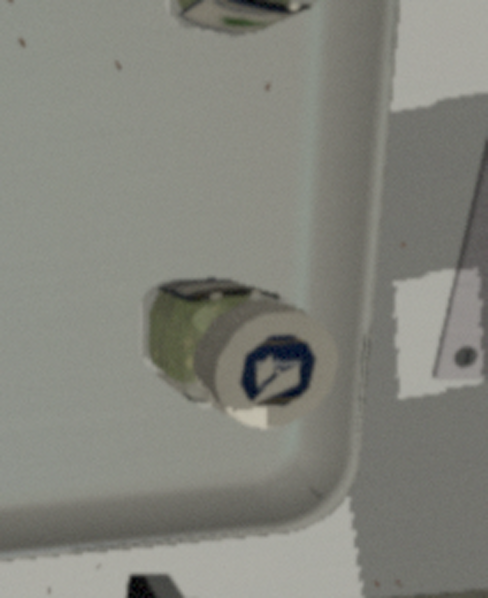

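The near jar shows its green body at crop (190,340) and its cap at (275,370); the far jar is only partly in view at the top. I'll fit position and yaw by matching a model silhouette to the edges.

```bash
cat > fit.py <<'E'
from h import *
def rsq(r=11,h=22.75):  # rounded square outline, mm; corner radius gives 54 across corners
    r=(h*np.sqrt(2)-27)/(np.sqrt(2)-1); pts=[]
    for k in range(4):
        a=np.linspace(0,np.pi/2,8)+k*np.pi/2; c=(h-r)*np.sqrt(2)*np.array([np.cos(np.pi/4+k*np.pi/2),np.sin(np.pi/4+k*np.pi/2)])
        pts+=[c+r*np.array([np.cos(t),np.sin(t)]) for t in a]
    return np.array(pts)/1000
SQ=rsq(); TH=np.linspace(0,2*np.pi,40)
def proj(c,P):
    k=(np.array(c["R"])@P.T+np.array(c["t"])[:,None]);return np.c_[c["fx"]*k[0]/k[2]+c["cx"],c["fy"]*k[1]/k[2]+c["cy"]]
def outline(c,x,y,w,z0):
    Rm=np.array([[np.cos(w),-np.sin(w)],[np.sin(w),np.cos(w)]])
    s=SQ@Rm.T+[x,y]
    body=np.vstack([np.c_[s,np.full(len(s),z0+z)] for z in(0,.067)])
    cap=np.c_[x+.023*np.cos(TH),y+.023*np.sin(TH),np.full(40,z0+.098)]
    allp=proj(c,np.vstack([body,cap])).astype(np.float32)
    return cv2.convexHull(allp)[:,0],proj(c,cap)
def dens(P,n=120):
    P=np.vstack([P,P[:1]]);d=np.r_[0,np.cumsum(np.hypot(*np.diff(P,axis=0).T))];u=np.linspace(0,d[-1],n)
    return np.c_[np.interp(u,d,P[:,0]),np.interp(u,d,P[:,1])]
def fit(c,im,x0,y0,z0,R=.012):
    e=cv2.Canny(cv2.GaussianBlur(im,(3,3),0),30,80);D=np.minimum(cv2.distanceTransform(255-e,cv2.DIST_L2,5),6)
    def cost(p):
        a,b=outline(c,*p,z0);q=np.vstack([dens(a),dens(b,60)])
        return cv2.remap(D,q[None].astype(np.float32),None,cv2.INTER_LINEAR,borderValue=6).mean()
    from scipy.optimize import minimize
    res=[]
    for w in np.arange(0,np.pi/2,.1):
        b=min(((cost((x0+dx,y0+dy,w)),dx,dy) for dx in np.arange(-R,R+.001,.004) for dy in np.arange(-R,R+.001,.004)))
        r=minimize(cost,[x0+b[1],y0+b[2],w],method="Nelder-Mead",options=dict(initial_simplex=[[x0+b[1]+i*.003,y0+b[2]+j*.003,w+k*.08] for i,j,k in[(0,0,0),(1,0,0),(0,1,0),(0,0,1)]]))
        res.append((round(r.fun,3),*r.x.round(4)))
    res.sort();return res
E
python3 - <<'E'
from fit import *
c=ctrl.calibration("wrist");im=cv2.imread("pics/w6.png")
r=fit(c,im,.537,-.005,.002);print(r[:6])
v=im.copy();a,b=outline(c,*r[0][1:],.002)
cv2.polylines(v,[(a*16).astype(int)],True,(0,0,255),1,cv2.LINE_AA,4);cv2.polylines(v,[(b*16).astype(int)],True,(255,0,0),1,cv2.LINE_AA,4)
cv2.imwrite("pics/f6.png",cv2.resize(v[90:220,340:480],None,fx=4,fy=4))
E
```

```text
[(np.float64(2.169), np.float64(0.5417), np.float64(0.0023), np.float64(1.197)), (np.float64(2.169), np.float64(0.5417), np.float64(0.0024), np.float64(1.1932)), (np.float64(2.172), np.float64(0.5413), np.float64(0.0022), np.float64(1.2459)), (np.float64(2.173), np.float64(0.5413), np.float64(0.0023), np.float64(1.2488)), (np.float64(2.173), np.float64(0.5414), np.float64(0.0023), np.float64(1.2412)), (np.float64(2.173), np.float64(0.5415), np.float64(0.0023), np.float64(1.2477))]
```

View pics/f6.png

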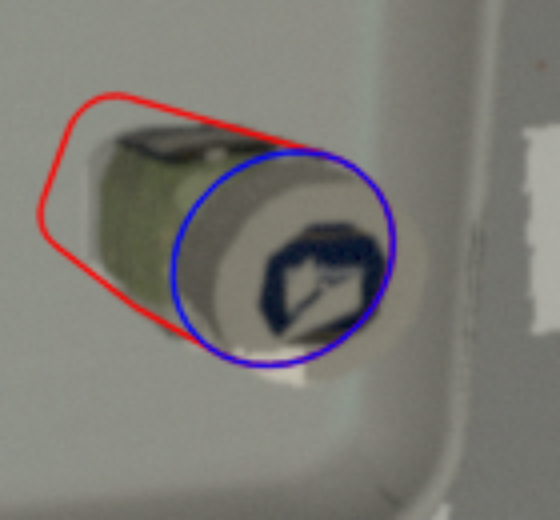

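The fit latched onto the cap's lower rim: the true cap top is near crop (322,275) and the base's left edge at x≈97. I'll refit with softer edges, seeded from the cap.

```bash
sed -i 's/,30,80)/,8,24)/;s/,6)$/,4)/' fit.py
python3 - <<'E'
from fit import *
c=ctrl.calibration("wrist");im=cv2.imread("pics/w6.png")
p=ray(c,(420.5,158.7),.100);print(p)
print(ray(c,(340+24.3,90+37),.002),ray(c,(340+24.3,90+67),.002))
r=fit(c,im,p[0],p[1],.002,.004);print(r[:6])
v=im.copy();a,b=outline(c,*r[0][1:],.002)
cv2.polylines(v,[(a*16).astype(int)],True,(0,0,255),1,cv2.LINE_AA,4);cv2.polylines(v,[(b*16).astype(int)],True,(255,0,0),1,cv2.LINE_AA,4)
cv2.imwrite("pics/f7.png",cv2.resize(v[90:220,340:480],None,fx=4,fy=4))
E
```

```text
[ 0.53752582 -0.00653951  0.1       ]
[0.55287001 0.01134674 0.002     ] [0.51813897 0.01141629 0.002     ]
[(np.float64(0.962), np.float64(0.5358), np.float64(-0.0056), np.float64(0.0107)), (np.float64(0.962), np.float64(0.5358), np.float64(-0.0056), np.float64(1.5772)), (np.float64(0.962), np.float64(0.5358), np.float64(-0.0055), np.float64(1.5704)), (np.float64(0.962), np.float64(0.5359), np.float64(-0.0055), np.float64(1.5663)), (np.float64(0.963), np.float64(0.5357), np.float64(-0.0058), np.float64(0.0017)), (np.float64(0.963), np.float64(0.5358), np.float64(-0.0056), np.float64(0.0099))]
```

View pics/f7.png

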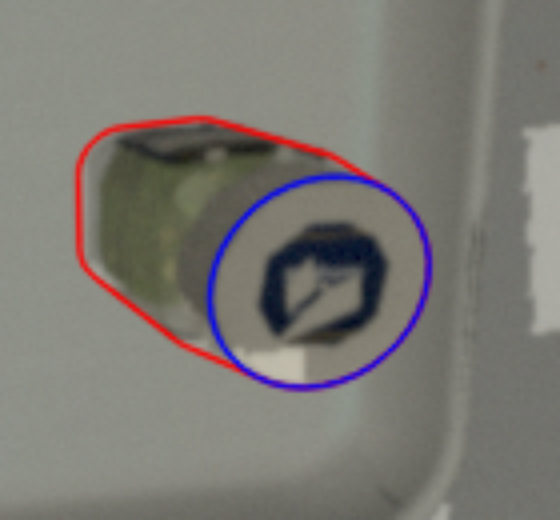

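The fit is good now: near jar at (0.5365, -0.006), yaw ≈ 0. I'll turn the tool a quarter so the fingers sit in front of and behind it.

```bash
python3 -m handwheel '[[[0.4,2,0],[0,0,-0.18]],[[0.8,4,0],[0,0,-0.36]],[[1.2,8,0],[0,0,-0.54]],[[1.6,11,0],[0,0,-0.72]],[[2,13.2,0],[0,0,-0.9]]]';python3 -m handwheel '[[[0,0,0],[0,0,-0.18]],[[0,0,0],[0,0,-0.36]],[[0,0,1],[0,0,-0.54]],[[0,0,3],[0,0,-0.72]],[[0,0,5],[0,0,-0.776]]]';python3 -m handwheel '[[[0,0,0],[0,0,0]],[[0,0,0],[0,0,0]]]'
python3 - <<'E'
from h import *
o=st();R=Ro.from_rotvec(o["tool_rot"]).as_matrix();print(R.round(3))
print("to jar",(R.T@(np.array([.5365,-.006,.046])-o["tool_pos"])*100).round(2))
look("wrist",[("jar_1",.002)],"w8.png")
E
```

```text
t: 13.15
tool_pos: [0.5373, -0.0062, 0.2208]
tool_rot: [2.892, 1.227, 0.001]
contact_force: [-0.3, 0.6, 0.5]
opening: 0.0852
grip_force: 0.0
t: 13.78
tool_pos: [0.5375, -0.005, 0.1704]
tool_rot: [2.215, 2.226, 0.001]
contact_force: [-0.4, -0.7, -0.4]
opening: 0.0855
grip_force: 0.0
t: 14.02
tool_pos: [0.5374, -0.0054, 0.1714]
tool_rot: [2.22, 2.222, 0.001]
contact_force: [-0.1, -0.5, 0.2]
opening: 0.0851
grip_force: 0.0
14.03 [ 0.5374 -0.0054  0.1714] [2.220e+00 2.222e+00 1.000e-03] open 0.08511859918162223 q [-0.15 -0.11  1.88  0.    1.38 -0.15]
[[-0.001  1.     0.001]
 [ 1.     0.001 -0.   ]
 [-0.     0.001 -1.   ]]
to jar [-0.06 -0.1  12.54]
wrist jar_1 0.78 [407. 182.] [ 0.6876 -0.0212  0.002 ]
wrist jar_1 0.59 [258. 169.] [ 0.5343 -0.0072  0.002 ]
```

```bash
python3 - <<'E'
from fit import *
c=ctrl.calibration("wrist");im=cv2.imread("pics/w8.png")
for x,y in [(.687,-.021),(.535,-.0065)]:
    r=fit(c,im,x,y,.002,.008);print(r[:4])
E
python3 -m handwheel '[[[0,-0.1,6],[0,0,0]],[[0,-0.1,11],[0,0,0]],[[0,-0.1,12.5],[0,0,0]],[[0,-0.1,12.5],[0,0,0]],[[0,-0.1,12.5],[0,0,0]]]';python3 -m handwheel '[[[0,0,0],[0,0,0]],[[0,0,0],[0,0,0]],[[0,0,0],[0,0,0]],[[0,0,0],[0,0,0]],[[0,0,0],[0,0,0]]]' 1 60
```

```text
[(np.float64(0.781), np.float64(0.6855), np.float64(-0.0207), np.float64(-0.2697)), (np.float64(0.781), np.float64(0.6855), np.float64(-0.0207), np.float64(1.3107)), (np.float64(0.781), np.float64(0.6855), np.float64(-0.0207), np.float64(1.3115)), (np.float64(0.782), np.float64(0.6855), np.float64(-0.0207), np.float64(1.3069))]
[(np.float64(0.908), np.float64(0.5354), np.float64(-0.0064), np.float64(-0.0609)), (np.float64(0.909), np.float64(0.5355), np.float64(-0.0064), np.float64(1.519)), (np.float64(0.91), np.float64(0.5354), np.float64(-0.0064), np.float64(-0.0614)), (np.float64(0.91), np.float64(0.5354), np.float64(-0.0064), np.float64(-0.0556))]
t: 14.75
tool_pos: [0.5378, -0.0061, 0.0483]
tool_rot: [2.218, 2.22, 0.005]
contact_force: [1.3, -0.2, 0.8]
opening: 0.0855
grip_force: 0.0
t: 15.38
tool_pos: [0.5363, -0.0059, 0.0466]
tool_rot: [2.219, 2.222, 0.001]
contact_force: [-1.9, -0.5, 5.9]
opening: 0.0449
grip_force: 61.0
```

Gripped at 44.9 mm, so it is square on the flats. I'll lift, carry it to the front of the right clip, turn it square to the rail and refine the rail pose from jar_3.

```bash
python3 -m handwheel '[[[0,0,-5],[0,0,0]],[[0,0,-10],[0,0,0]],[[-3,-0.5,-13],[0,0,0.03]],[[-9,-1,-13],[0,0,0.06]],[[-15,-2,-13],[0,0,0.105]]]';python3 -m handwheel '[[[-6.1,-0.3,0],[0,0,0]],[[-12.2,-0.5,0],[0,0,0]],[[-18.4,-0.6,0],[0,0,0]],[[-19.9,-0.6,0],[0,0,0]],[[-19.9,-0.6,0],[0,0,0]]]';python3 -m handwheel '[[[0,0,0],[0,0,0]],[[0,0,0],[0,0,0]]]';python3 - <<'E'
from fit import *
o=st();R=Ro.from_rotvec(o["tool_rot"]).as_matrix();print(R.round(3)[:, :2].T)
look("wrist",[("jar_3",.004),("rail",0),("clip_a_seat",.004)],"w9.png")
c=ctrl.calibration("wrist");im=cv2.imread("pics/w9.png")
r=fit(c,im,.574,-.268,.004,.008);print(r[:4])
g=cv2.Canny(cv2.cvtColor(im,cv2.COLOR_BGR2GRAY),30,90)
L=cv2.HoughLinesP(g,1,np.pi/720,30,minLineLength=60,maxLineGap=12)
for x1,y1,x2,y2 in L[:,0]:
    for z in(.004,.043):
        a,b=ray(c,(x1,y1),z),ray(c,(x2,y2),z)
        if a[1]<b[1]:a,b=b,a
        d=a-b;yw=np.arctan2(-d[0],d[1])
        if -.2<yw<0: print((int(x1),int(y1),int(x2),int(y2)),z,a[:2].round(4),b[:2].round(4),"yaw",round(yw,3))
E
```

```text
t: 16.0
tool_pos: [0.5157, -0.157, 0.1759]
tool_rot: [2.333, 2.102, 0.001]
contact_force: [1.2, -0.1, -0.5]
opening: 0.0446
grip_force: 61.2
t: 16.62
tool_pos: [0.4887, -0.3532, 0.1747]
tool_rot: [-2.334, -2.1, -0.001]
contact_force: [0.3, 0.2, -0.8]
opening: 0.0446
grip_force: 61.2
t: 16.88
tool_pos: [0.4895, -0.3515, 0.1753]
tool_rot: [-2.331, -2.105, -0.0]
contact_force: [-0.7, 0.5, -1.3]
opening: 0.0446
grip_force: 61.2
16.88 [ 0.4895 -0.3515  0.1753] [-2.331 -2.105 -0.   ] open 0.0445944139861441 q [-0.75  0.04  1.72  0.    1.38 -0.64]
[[ 0.102  0.995  0.   ]
 [ 0.995 -0.102 -0.   ]]
wrist jar_3 0.98 [338.  75.] [ 0.5699 -0.2713  0.004 ]
wrist jar_3 0.94 [260. 221.] [ 0.4816 -0.411   0.004 ]
[(np.float64(0.888), np.float64(0.5715), np.float64(-0.2701), np.float64(0.0994)), (np.float64(0.888), np.float64(0.5715), np.float64(-0.2701), np.float64(0.1002)), (np.float64(0.888), np.float64(0.5715), np.float64(-0.2701), np.float64(0.1023)), (np.float64(0.888), np.float64(0.5715), np.float64(-0.2701), np.float64(1.672))]
(380, 215, 395, 99) 0.004 [ 0.6231 -0.2992] [ 0.6105 -0.4188] yaw 
[... 989 characters left out ...]
0.5398 -0.4354] [ 0.5334 -0.5149] yaw -0.08
(313, 296, 315, 235) 0.043 [ 0.5347 -0.415 ] [ 0.5291 -0.4846] yaw -0.08
(313, 116, 320, 41) 0.004 [ 0.5541 -0.2412] [ 0.5443 -0.3071] yaw -0.148
(313, 116, 320, 41) 0.043 [ 0.5472 -0.2449] [ 0.5387 -0.3025] yaw -0.148
(298, 272, 300, 195) 0.004 [ 0.5265 -0.3871] [ 0.5181 -0.4804] yaw -0.09
(298, 272, 300, 195) 0.043 [ 0.523  -0.3727] [ 0.5156 -0.4544] yaw -0.09
(359, 209, 360, 146) 0.004 [ 0.5895 -0.3413] [ 0.5881 -0.4094] yaw -0.021
(359, 209, 360, 146) 0.043 [ 0.5783 -0.3325] [ 0.577  -0.3922] yaw -0.021
(333, 96, 341, 36) 0.004 [ 0.5731 -0.2391] [ 0.5643 -0.2904] yaw -0.171
(333, 96, 341, 36) 0.043 [ 0.5639 -0.243 ] [ 0.5561 -0.2879] yaw -0.171
```

View pics/w9.png

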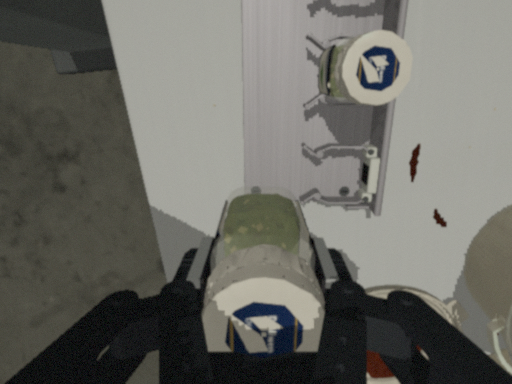

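jar_3 is in the middle clip at (375,68), and the right clip's jaws show at (310,150) and (305,200). The held jar is upright. Edges and jar_3 put the rail seat at u≈0.597, v≈-0.210, so the jar is 74 mm short of the right clip and centred. I'll lower it.

```bash
python3 -m handwheel '[[[0,0,5],[0,0,0]],[[0,0,10],[0,0,0]],[[0,0,12.4],[0,0,0]],[[0,0,12.6],[0,0,0]],[[0,0,12.6],[0,0,0]]]';python3 -m handwheel '[[[0,0,0.1],[0,0,0]],[[0,0,0.1],[0,0,0]]]'
```

```text
t: 17.7
tool_pos: [0.4893, -0.353, 0.0495]
tool_rot: [2.333, 2.103, 0.0]
contact_force: [0.7, -0.4, -0.2]
opening: 0.0443
grip_force: 60.8
t: 17.95
tool_pos: [0.4893, -0.3532, 0.0489]
tool_rot: [2.333, 2.103, 0.0]
contact_force: [-0.6, 0.1, -0.8]
opening: 0.0448
grip_force: 60.8
```

```bash
python3 -m handwheel '[[[0.1,1,0],[0,0,0]],[[0.1,2,0],[0,0,0]],[[0.1,2.6,0],[0,0,0]],[[0.1,3.2,0],[0,0,0]],[[0.1,3.6,0],[0,0,0]]]' - 90;python3 -m handwheel '[[[0,0.6,0],[0,0,0]],[[0,1.2,0],[0,0,0]],[[0,1.7,0],[0,0,0]],[[0,2.1,0],[0,0,0]],[[0,2.1,0],[0,0,0]]]'
```

```text
t: 18.58
tool_pos: [0.5207, -0.3546, 0.0474]
tool_rot: [-2.324, -2.096, 0.011]
contact_force: [-15.6, 2.7, 7.9]
opening: 0.0444
grip_force: 91.6
t: 19.2
tool_pos: [0.5448, -0.3573, 0.0473]
tool_rot: [-2.331, -2.101, 0.002]
contact_force: [-4.6, 2.2, -1.4]
opening: 0.044
grip_force: 90.9
```

```bash
python3 -m handwheel '[[[0,0.5,0],[0,0,0]],[[0,1.0,0],[0,0,0]],[[0,1.4,0],[0,0,0]],[[0,1.6,0],[0,0,0]],[[0,1.6,0],[0,0,0]]]'
```

```text
t: 19.82
tool_pos: [0.5622, -0.3598, 0.0488]
tool_rot: [2.333, 2.103, 0.0]
contact_force: [-1.7, 2.4, 0.8]
opening: 0.0445
grip_force: 91.7
```

```bash
python3 -m handwheel '[[[0,0.3,0],[0,0,0]],[[0,0.3,0],[0,0,0]],[[0,0.3,0],[0,0,0]]]'
```

```text
t: 20.2
tool_pos: [0.5625, -0.3596, 0.0487]
tool_rot: [-2.33, -2.099, 0.005]
contact_force: [-10.2, 3.5, 7.8]
opening: 0.0439
grip_force: 92.4
```

It hit the stop at u = 0.5965, so the jar is home. I'll relax, release and rise.

```bash
python3 -m handwheel '[[[0,-0.3,0],[0,0,0]],[[0,-0.3,0],[0,0,0]],[[0,-0.3,0],[0,0,0]],[[0,-0.3,0],[0,0,0]]]' -1;python3 -m handwheel '[[[0,-0.3,0],[0,0,0]],[[0,-0.3,-3],[0,0,0]],[[0,-0.3,-8],[0,0,0]],[[0,-0.3,-14],[0,0,0]]]'
python3 - <<'E'
from fit import *
o=st();look("wrist",[("jar_3",.004)],"w10.png")
c=ctrl.calibration("wrist");im=cv2.imread("pics/w10.png")
for x,y in [(.563,-.360),(.5715,-.2701)]:
    r=fit(c,im,x,y,.004,.008)[0];print(r,"u",r[1]*.9947-r[2]*.1028,"v",r[1]*.1028+r[2]*.9947)
R=Ro.from_rotvec(o["tool_rot"]).as_matrix()
print("to far jar",(R.T@(np.array([.6855,-.0207,.2])-o["tool_pos"])*100).round(2))
E
```

```text
t: 20.7
tool_pos: [0.5621, -0.3598, 0.0486]
tool_rot: [2.333, 2.103, 0.0]
contact_force: [0.4, 0.4, -0.3]
opening: 0.0853
grip_force: 0.0
t: 21.2
tool_pos: [0.5579, -0.3587, 0.1882]
tool_rot: [-2.332, -2.101, 0.001]
contact_force: [0.9, 0.0, 0.2]
opening: 0.0851
grip_force: 0.0
21.2 [ 0.5579 -0.3587  0.1882] [-2.332e+00 -2.101e+00  1.000e-03] open 0.08513355367395427 q [-0.68  0.17  1.56 -0.    1.42 -0.58]
(np.float64(0.613), np.float64(0.5693), np.float64(-0.3708), np.float64(0.8401)) u 0.60440095 v -0.31031072000000004
(np.float64(0.674), np.float64(0.5783), np.float64(-0.2733), np.float64(1.1484)) u 0.6033302500000001 v -0.21240227
to far jar [34.94  9.18 -1.15]
```

```bash
python3 -m handwheel '[[[6,1.5,-1],[0,0,0]],[[12,3,-1],[0,0,0]],[[18,4.6,-1],[0,0,0]],[[24,6.2,-1],[0,0,0]],[[30,7.8,-1],[0,0,0]]]';python3 -m handwheel '[[[4.9,1.4,0],[0,0,0]],[[4.9,1.4,0],[0,0,0]],[[4.9,1.4,0],[0,0,0]]]'
python3 - <<'E'
from fit import *
o=st();look("wrist",[("jar_1",.002)],"w11.png")
c=ctrl.calibration("wrist");im=cv2.imread("pics/w11.png")
r=fit(c,im,.6855,-.0207,.002,.006);print(*r[:6],sep="\n")
R=Ro.from_rotvec(o["tool_rot"]).as_matrix()
print("to far jar",(R.T@(np.array([.6855,-.0207,.046])-o["tool_pos"])*100).round(2))
a,b=outline(c,*r[0][1:],.002);v=im.copy()
cv2.polylines(v,[(a*16).astype(int)],True,(0,0,255),1,cv2.LINE_AA,4)
x,y=map(int,a.mean(0));s=np.s_[max(0,y-80):y+80,max(0,x-80):x+80]
cv2.imwrite("pics/f11.png",np.hstack([cv2.resize(k[s],None,fx=2.5,fy=2.5) for k in(im,v)]))
E
```

```text
t: 21.92
tool_pos: [0.668, -0.0672, 0.1984]
tool_rot: [2.334, 2.103, 0.0]
contact_force: [2.0, -0.3, -0.1]
opening: 0.0855
grip_force: 0.0
t: 22.3
tool_pos: [0.6863, -0.022, 0.1981]
tool_rot: [2.334, 2.103, -0.001]
contact_force: [-0.2, -0.6, 0.7]
opening: 0.0856
grip_force: 0.0
22.3 [ 0.6863 -0.022   0.1981] [ 2.334e+00  2.103e+00 -1.000e-03] open 0.08564752993962395 q [-0.14  0.22  1.49 -0.    1.44 -0.04]
wrist jar_1 0.92 [259. 163.] [ 0.6833 -0.0244  0.002 ]
wrist jar_1 0.91 [195. 350.] [ 0.5689 -0.2745  0.002 ]
wrist jar_1 0.72 [197. 345.] [ 0.5731 -0.2666  0.002 ]
(np.float64(0.878), np.float64(0.6855), np.float64(-0.0213), np.float64(1.3736))
(np.float64(0.878), np.float64(0.6856), np.float64(-0.0213), np.float64(1.3836))
(np.float64(0.88), np.float64(0.6848), np.float64(-0.0214), np.float64(1.2987))
(np.float64(0.881), np.float64(0.6848), np.float64(-0.0214), np.float64(1.2928))
(np.float64(0.881), np.float64(0.6848), np.float64(-0.0214), np.float64(1.3036))
(np.float64(0.882), np.float64(0.6848), np.float64(-0.0214), np.float64(1.2802))
to far jar [ 0.13 -0.09 15.21]
```

The fits agree on a yaw of about 1.33 and place it at (0.6853, -0.0213). I'll turn 0.14, descend and grip.

```bash
python3 -m handwheel '[[[0.1,-0.1,6],[0,0,0.14]],[[0.1,-0.1,12],[0,0,0.14]],[[0.1,-0.1,15.1],[0,0,0.14]],[[0.1,-0.1,15.1],[0,0,0.14]],[[0.1,-0.1,15.1],[0,0,0.14]]]';python3 -m handwheel '[[[0,0,0],[0,0,0]],[[0,0,0],[0,0,0]],[[0,0,0],[0,0,0]],[[0,0,0],[0,0,0]],[[0,0,0],[0,0,0]]]' 1 60;python3 -m handwheel '[[[0,0,0],[0,0,0]]]'
```

```text
t: 23.02
tool_pos: [0.6869, -0.0218, 0.0496]
tool_rot: [2.475, 1.932, 0.003]
contact_force: [0.8, -0.6, 1.3]
opening: 0.0854
grip_force: 0.0
t: 23.65
tool_pos: [0.6866, -0.0208, 0.0493]
tool_rot: [2.474, 1.934, 0.002]
contact_force: [-1.2, 0.7, 6.2]
opening: 0.0445
grip_force: 60.8
t: 23.78
tool_pos: [0.6865, -0.0208, 0.0493]
tool_rot: [2.474, 1.934, 0.002]
contact_force: [-1.2, -0.0, 7.0]
opening: 0.0448
grip_force: 60.8
```

```bash
python3 -m handwheel '[[[0,0,-6],[0,0,0]],[[0,0,-12],[0,0,0]],[[-3,-3,-14],[0,0,-0.05]],[[-7.5,-6,-14],[0,0,-0.14]],[[-12,-9,-14],[0,0,-0.141]]]';python3 -m handwheel '[[[0,0,0],[0,0,0]]]'
python3 - <<'E'
from h import *
o=st();R=Ro.from_rotvec(o["tool_rot"]).as_matrix();print("yaw",np.arctan2(R[1,0],R[0,0]))
print((R.T@(np.array([.5079,-.1731,.054])-o["tool_pos"])*100).round(2))
E
```

```text
t: 24.4
tool_pos: [0.5682, -0.116, 0.1877]
tool_rot: [2.331, 2.105, 0.0]
contact_force: [-0.7, -0.3, -0.3]
opening: 0.0444
grip_force: 61.6
t: 24.52
tool_pos: [0.5669, -0.117, 0.1867]
tool_rot: [-2.336, -2.099, 0.002]
contact_force: [0.2, 0.1, -0.6]
opening: 0.0449
grip_force: 61.6
24.52 [ 0.5669 -0.117   0.1867] [-2.336e+00 -2.099e+00  2.000e-03] open 0.044852322700861966 q [-0.33 -0.02  1.77 -0.    1.4  -0.23]
yaw 1.4643119714418538
[-6.2  -5.25 13.28]
```

```bash
python3 -m handwheel '[[[-3,-3,0],[0,0,0]],[[-6.2,-5.2,2],[0,0,0]],[[-6.2,-5.2,8],[0,0,0]],[[-6.2,-5.2,12],[0,0,0]],[[-6.2,-5.2,13],[0,0,0]]]';python3 -m handwheel '[[[0,0,0],[0,0,0]],[[0,0,0],[0,0,0]]]'
python3 - <<'E'
from h import *
o=st();x,y,z=o["tool_pos"];print("u",x*.9947-y*.1028,"v",x*.1028+y*.9947,z)
R=Ro.from_rotvec(o["tool_rot"]).as_matrix();print("yaw",np.arctan2(R[1,0],R[0,0]))
E
```

```text
t: 25.15
tool_pos: [0.5092, -0.1702, 0.0539]
tool_rot: [-2.328, -2.101, 0.003]
contact_force: [-0.5, 0.8, -0.6]
opening: 0.0444
grip_force: 61.8
t: 25.4
tool_pos: [0.5132, -0.1723, 0.0598]
tool_rot: [2.329, 2.102, 0.003]
contact_force: [0.1, -0.3, -0.5]
opening: 0.0451
grip_force: 61.9
25.4 [ 0.5132 -0.1723  0.0598] [2.329 2.102 0.003] open 0.0450582212896947 q [-0.46  0.02  1.95  0.    1.17 -0.36]
u 0.5281695279363764 v -0.11865297924060146 0.05984231830819041
yaw 1.4682357823206886
```

```bash
python3 -m handwheel '[[[0,-0.2,0.5],[0,0,0]],[[0,-0.2,0.75],[0,0,0]],[[0,-0.2,0.75],[0,0,0]],[[0,-0.2,0.75],[0,0,0]]]' - 90; python3 -c "
from h import *
o=st();x,y,z=o['tool_pos'];print('u',x*.9947-y*.1028,'v',x*.1028+y*.9947,z)"
```

```text
t: 25.9
tool_pos: [0.5097, -0.1717, 0.0514]
tool_rot: [2.332, 2.104, 0.0]
contact_force: [-1.5, 0.9, 5.1]
opening: 0.0443
grip_force: 91.5
25.9 [ 0.5097 -0.1717  0.0514] [2.332 2.104 0.   ] open 0.044288142899358014 q [-0.46  0.03  1.96 -0.    1.16 -0.36]
u 0.5246799608600361 v -0.11843299268835433 0.051388832712723626
```

```bash
python3 -m handwheel '[[[-0.1,1,-0.05],[0,0,0]],[[-0.1,2,-0.05],[0,0,0]],[[-0.1,2.6,-0.05],[0,0,0]],[[-0.1,3.2,-0.05],[0,0,0]],[[-0.1,3.8,-0.05],[0,0,0]]]';python3 -m handwheel '[[[0,0.6,0],[0,0,0]],[[0,1.2,0],[0,0,0]],[[0,1.8,0],[0,0,0]],[[0,2.3,0],[0,0,0]],[[0,2.3,0],[0,0,0]]]'; python3 -c "
from h import *
o=st();x,y,z=o['tool_pos'];print('u',x*.9947-y*.1028,'v',x*.1028+y*.9947,z)"
```

```text
t: 26.52
tool_pos: [0.542, -0.1758, 0.0516]
tool_rot: [-2.322, -2.097, 0.017]
contact_force: [-23.9, 4.3, 25.0]
opening: 0.0441
grip_force: 94.4
t: 27.15
tool_pos: [0.5682, -0.1786, 0.0515]
tool_rot: [-2.328, -2.101, 0.006]
contact_force: [-11.5, 2.5, 14.1]
opening: 0.0442
grip_force: 92.7
27.15 [ 0.5682 -0.1786  0.0515] [-2.328 -2.101  0.006] open 0.04416853998387336 q [-0.43  0.16  1.81 -0.    1.17 -0.33]
u 0.5835572641366731 v -0.11921494631795118 0.05149700778121906
```

```bash
python3 -m handwheel '[[[0,0.5,-0.1],[0,0,0]],[[0,1,-0.1],[0,0,0]],[[0,1.2,-0.1],[0,0,0]],[[0,1.2,-0.1],[0,0,0]]]';python3 -m handwheel '[[[0,0.3,0],[0,0,0]],[[0,0.3,0],[0,0,0]],[[0,0.3,0],[0,0,0]]]'; python3 -c "
from h import *
o=st();x,y,z=o['tool_pos'];print('u',x*.9947-y*.1028,'v',x*.1028+y*.9947,z)"
```

```text
t: 27.65
tool_pos: [0.5815, -0.18, 0.0515]
tool_rot: [-2.332, -2.104, 0.002]
contact_force: [-4.4, 0.7, 4.9]
opening: 0.044
grip_force: 92.5
t: 28.02
tool_pos: [0.5818, -0.18, 0.0516]
tool_rot: [-2.327, -2.1, 0.009]
contact_force: [-14.2, 2.4, 13.8]
opening: 0.0443
grip_force: 93.3
28.02 [ 0.5818 -0.18    0.0516] [-2.327 -2.1    0.009] open 0.04425411704458173 q [-0.42  0.19  1.78 -0.    1.18 -0.32]
u 0.5971986879858311 v -0.11923855168413998 0.051590396741092545
```

The stop is reached again, at u = 0.597. Release, rise, retreat and check.

```bash
python3 -m handwheel '[[[0,-0.3,0],[0,0,0]],[[0,-0.3,0],[0,0,0]],[[0,-0.3,0],[0,0,0]],[[0,-0.3,0],[0,0,0]]]' -1;python3 -m handwheel '[[[0,-0.3,0],[0,0,0]],[[0,-0.3,-3],[0,0,0]],[[0,-0.3,-8],[0,0,0]],[[0,-0.3,-14],[0,0,0]]]';python3 -m handwheel '[[[-4,-5,-4],[0,0,0]],[[-8,-6,-4],[0,0,0]],[[-8,-6,-4],[0,0,0]],[[-8,-6,-4],[0,0,0]]]'
python3 - <<'E'
from fit import *
st();c=ctrl.calibration("wrist");im=ctrl.get_image("wrist")
for d in ctrl.landmark_of("wrist","jar_1"):
    x,y,_=ray(c,d["position"],.004);print(round(d["score"],2),np.round(d["position"]),"seat frame x",round(x*.9947-y*.1028-.597,4),"y",round(x*.1028+y*.9947+.21,4))
# caps: dark-blue label centre at z=.102
m=cv2.inRange(cv2.cvtColor(im,cv2.COLOR_BGR2HSV),(100,90,20),(130,255,160))
n,l,s,ce=cv2.connectedComponentsWithStats(cv2.morphologyEx(m,cv2.MORPH_CLOSE,np.ones((5,5))))
for i in range(1,n):
    if s[i,4]>150:
        x,y,_=ray(c,s[i,:2]+s[i,2:4]/2,.102);print("label",s[i],"x",round(x*.9947-y*.1028-.597,4),"y",round(x*.1028+y*.9947+.21,4))
look("top",[("jar_1",.004),("foil_1",.02),("scrap_bowl",.002)])
E
```

```text
t: 28.52
tool_pos: [0.5821, -0.1801, 0.0514]
tool_rot: [2.332, 2.104, 0.0]
contact_force: [0.2, 0.3, -0.3]
opening: 0.0856
grip_force: 0.0
t: 29.02
tool_pos: [0.5777, -0.1793, 0.1913]
tool_rot: [-2.331, -2.102, 0.002]
contact_force: [0.6, 0.1, 0.1]
opening: 0.0855
grip_force: 0.0
t: 29.52
tool_pos: [0.5107, -0.2527, 0.2309]
tool_rot: [-2.333, -2.103, -0.0]
contact_force: [-0.3, 0.0, 0.2]
opening: 0.0855
grip_force: 0.0
29.52 [ 0.5107 -0.2527  0.2309] [-2.333 -2.103 -0.   ] open 0.0855459632266674 q [-0.59 -0.08  1.74  0.    1.48 -0.49]
0.7 [311. 232.] seat frame x 0.0008 y -0.0903
0.64 [316.  86.] seat frame x -0.0022 y 0.0891
label [329  70  25  32 306] x 0.0023 y 0.0901
label [321 177  22  26 201] x 0.0007 y 0.0005
top jar_1 0.81 [292. 200.] [ 0.5772 -0.1877  0.004 ]
top jar_1 0.42 [318. 202.] [ 0.5724 -0.2663  0.004 ]
top foil_1 0.61 [162. 188.] [0.6053 0.1967 0.02  ]
top foil_1 0.57 [158. 189.] [0.5998 0.2097 0.02  ]
top scrap_bowl 0.63 [162. 192.] [0.5951 0.2003 0.002 ]
```

```bash
python3 -c "
from station import ctrl;print(ctrl.finish_job())"
```

```text
the job is handed in; nothing more can be done
None
```

I handed the job in at about 29.5 s: both foil lumps are in the bowl, both loose jars were pushed in from the front until they hit the stop, and jar_3 still measured on its seat at the final look; the station returned no verdict.

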